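# Unclip the pot handle and stow it

### The job

Take the clip-on handle off the pot: hold its red side button in while you draw the handle straight up out of the bracket, leaving the pot standing on the stove. Then lower the handle (do not drop it) into the empty compartment of the blue cutlery tray, lying flat on its feet with its top upward, and let go. Do not disturb the spoon, the bowls or the jug.

Things in the scene. Friction and masses are not known exactly. Their poses are not given: they have to be found in the camera images.
- handle: Pot's clip-on stick handle, 155 long, 40 high, 0.16 kg; z up, +x to its steel head, -x to the free tail. Origin: underside centre of the tongue at the head. Black grip: x -15 to -150, y -15 to 15, z 14 to 40. It lies level on tongue and tail foot (both reach z = 0). At the start it sticks out level from the pot towards the robot, clipped in, origin 155 above the table.
- button (a point): Point inside the grip (handle frame x -45, y 0, z 27; axes as the handle's), level with the centre of the red release button. Button with a red cap above: x -27 to -63, z 18 to 36, on the +y side only, 7.5 proud (y 15 to 22.5). Squeezing the grip here across y, one finger on the button, one on the plain side (y -15), presses it; the grip is then 31 wide.
- release (a joint): Red button's travel, m: 0 out (at rest), 0.0065 fully in. Spring 3 N at first, 8 N fully in; springs back out. It carries a latch on the tongue's +y side, under a catch in the pot's bracket. Held in by 0.006 or more, the handle comes freely straight up; if not, it stays locked and lifts the pot with it.
- head (a point): Underside centre of the handle's tongue (the handle's origin). The tongue is a steel plate, 10 along x, 26 along y, 26 high, plugged into the bracket on the pot. Above it the steel neck, z 26.5 to 40.
- tail (a point): Underside of the handle's tail foot: x -145, y 0, z 0 of the handle's frame. Foot: x -136 to -150.
- pot: Stainless pot, no lid, 170 across, 100 high, 0.9 kg (varies), loose on the stove's grate. Origin: centre of its underside, 100 above the table. On its -x side a steel bracket: a pocket open at the top, 25 deep, floor at z 55, centre 99 and outer lip 108.5 from the pot's axis. The handle's tongue slides in it with low friction and 1 mm play and must rise 25 to be clear.
- stove: Bright yellow camp stove, 260 (x) by 280 (y), grate top 100 above the table, too heavy to move; thin yellow flaps folded out at both sides, 130 high and reaching to 175 from its middle. Origin: centre of its underside; front faces -x.
- tray: Blue plastic cutlery tray, fixed to the table, 235 (x) by 225 (y) by 34 high, walls and floor 5 thick, one divider along x in the middle, making two compartments, each 225 long (x) by 105 wide (y). Origin: centre of its underside. The compartment at +y is empty; that at -y holds the spoon.
- slot (a point): Centre of the floor of the empty compartment (tray frame y = 55, z = 5), axes as the tray's.
- spoon: Wooden cooking spoon, 200 long, lying along x in the tray's other compartment; leave alone. Origin near its middle, on the underside.
- bowls: Nest of three plastic bowls (green outside), 140 in diameter, 78 high, loose, beside the work; leave alone. Origin: centre of its underside.
- jug: Small white enamel creamer jug with blue handle, 76 in diameter, 90 high, loose; leave alone. Origin: centre of its underside.
Not all that is in view belongs to the job. There is more than one size of the handle; the one meant has the size given above.

How it is judged:
By the outcome, as a careful person would: the job done as asked, in the order asked, and still so for the second after the job is handed in, with the robot touching nothing.
It also fails if it takes over 40 s, if anything falls off the work surface, if the arm or the gripper's body presses on something with over 40 N, if the wrist force passes 120 N, or if a joint passes its speed limit or range.

### The arm

A 6-joint arm with a two-finger parallel gripper is mounted at the origin on the work surface. World frame = base frame: x ahead of the robot, y to its left, z up, the work surface at z = 0. Lengths are in mm, angles in rad, forces in N, time in s.
With the tool pointing down it reaches from about 275 to 850 mm from the base axis. Payload 5.2 kg.
Tool frame: the origin (TCP) lies where the fingers leave the gripper's body, on its centre line; the fingertips stand 73 mm ahead of it and the grasp point (between the pads) lies 54 mm ahead of it; z points along the fingers, y is the line along which they close (so a half turn about z gives the same grasp; the last joint's range is limited). The gripper opens to 85 mm and grips with 20 to 120 N. Pads are 22 mm wide; open, the fingers measure 114 mm over their backs; the gripper's body (76 mm by 85 mm) begins 54 mm behind the grasp point. The pads swing forward as they close: fully open they stand 13 mm farther back than shut.
Start: joints at [-1.537, 0.259, 1.535, -0, 1.348, -0.203], TCP at [129.047, -534.652, 303.91] pointing down, gripper open.
Joint ranges: [-3.14, 3.14], [-0.91, 2.08], [0.19, 2.58], [-1.22, 4.36], [0.22, 2.71], [-3.12, 3.12]. Speed limits (rad/s): [2.57, 2.57, 3.14, 3.14, 3.14, 3.14].

### API

Orientations are given as a unit quaternion [w, x, y, z].
In Python, from plant import arm gives the robot as it stands.
- The arm moves only by the tool carry_out, never from a script. Its argument "series" is a list of rows, each a list of 5 numbers: the gripper command: -1 is shut, 1 is fully open, values between are in proportion, then the shift along the tool's x, y, z in mm, then the turn about the tool's z in rad. A call has 1 to 20 rows; each row shifts and turns the commanded pose from where the row before left it, along the tool's axes as they then stand; what a row does not reach is not made up. A row lasts 1/8 s, in which the tool goes at most 62.5 mm and 10.7 degrees, less where a joint would pass 70% of its speed; a pose out of reach is approached as far as the arm can. A call with a gripper value outside its range is refused whole. The fingers move at their own pace and stop on an object; the grip force is fixed at half the most. Time passes only in rows, so rows that do not move let the fingers close. It gives the time, the measured TCP pose, the force, the opening and the grip force at its end, in the units of the state.
- arm.state(): the state, without advancing time (a new reading comes with each control period).
- arm.read_camera(name): name is "side" or "top"; returns the picture (480x640x3 uint8, red, green, blue); there is no depth.
- arm.camera_params(name): a dict with "mtx" (3x3 intrinsics, pixels), "position" and "orientation" of the camera in the world. Camera axes: x right, y up, looking along -z (the intrinsics and any distortion apply to the point x, -y, -z); pixel columns grow to the right and rows downward; lengths in mm; the calibration is good to about 2 mm. A picture is of the moment at which its call begins. camera_params takes no time and is no camera call.
- arm.job_done(): hands the job in; it is judged then, once.
The state is a dict: "time": time; "qpos": joint angles; "joint_vel": joint speeds; "joint_torque": joint torques, N m; "tool_pos": TCP position; "orientation": TCP orientation; "wrist_force": force on the tool from outside, world axes, zero at the start; "ft_torque": the same for the moment, N m; "opening": opening from 0.0 (shut) to 1.0 (fully open); "gripper_force": force on a finger pad.
Only numpy, scipy, OpenCV 4.12 (cv2) and the standard library are available. Lean on these libraries where they do the work, as an engineer would, in place of code of your own. Each camera call takes 0.05 s, during which the arm holds its last target. There are 200 camera calls.

## Working session

There is one attempt and no reset: what is moved stays moved. The work goes in short steps, Python scripts to look and compute and a tool call to move; the robot and the scene stay as the last step left them, time stands still between calls to the robot, and variables do not carry over. Pictures are saved under pics/ and viewed, at most 10 in all, crops included, and the job is handed in when it is done.

Besides the shell and the picture viewer there is one more tool, called after "Emit:" as name(argument=value, ...) on one line, values as JSON. carry_out: Moves the arm, as the interface text tells. Its arguments: {"type":"object","properties":{"series":{"type":"array","items":{"type":"array","items":{"type":"number"}}}},"required":["series"]}

```bash
mkdir -p pics; python3 - <<'E'
from plant import arm
import cv2
for n in("side","top"):
    cv2.imwrite(f"pics/{n}0.png",arm.read_camera(n)[:,:,::-1]); print(arm.camera_params(n))
s=arm.state(); print(s)
E
```

```text
{'mtx': array([[538.37374041,   0.        , 320.77942161],
       [  0.        , 538.37374041, 242.03760928],
       [  0.        ,   0.        ,   1.        ]]), 'position': array([-254.55261327,  647.9009239 , 1167.05552573]), 'orientation': array([-0.36390761, -0.14168452,  0.32650738,  0.86074949])}
{'mtx': array([[512.79964261,   0.        , 324.74313827],
       [  0.        , 512.79964261, 233.6564051 ],
       [  0.        ,   0.        ,   1.        ]]), 'position': array([ 143.9664468 ,  -14.78969082, 1634.68644779]), 'orientation': array([-0.70095842, -0.06466056,  0.05420398,  0.70819364])}
{'time': 0.1, 'qpos': array([-1.53682501e+00,  2.59305814e-01,  1.53593985e+00, -1.06081267e-05,
        1.34801623e+00, -2.02811621e-01]), 'joint_vel': array([-0.00102313, -0.00014925, -0.00266086, -0.00088877,  0.00017318,
        0.00020858]), 'joint_torque': array([-3.41437672e-04, -4.46974826e+01, -2.91250187e+01, -3.28851447e-04,
        6.26589608e-03, -1.30731019e-05]), 'tool_pos': array([ 129.01890181, -534.29981234,  303.15208113]), 'orientation': array([-8.32085102e-04,  9.92999428e-01,  1.18116214e-01,  6.52216132e-05]), 'wrist_force': array([ 0.62923977,  0.19530419, -0.91952004]), 'ft_torque': array([-0.00449442,  0.02211204, -0.04319784]), 'gripper_force': 0.0, 'opening': 1.0028296675507982}
```

View pics/side0.png

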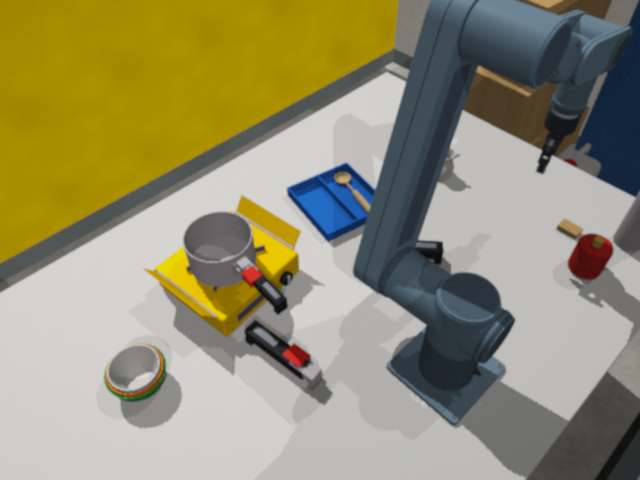

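View pics/top0.png

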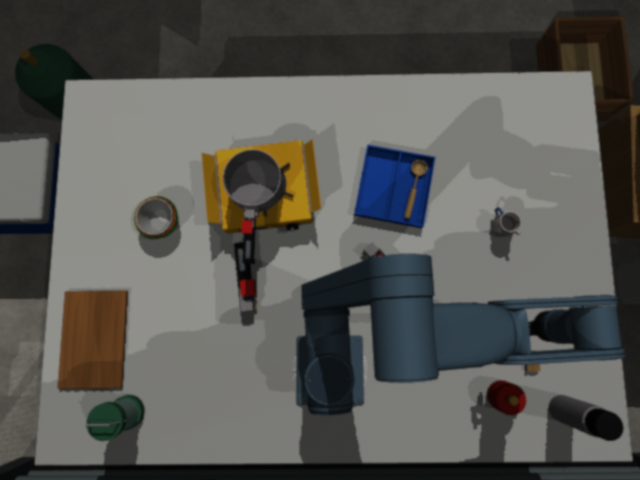

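The pot is at about (253,180) in the top picture, with its clipped handle running from (249,215) towards the robot. A loose handle lies near (246,280), and the tray is at (395,187). Next I'll enlarge these areas.

```bash
python3 - <<'E'
import cv2
t=cv2.imread("pics/top0.png");s=cv2.imread("pics/side0.png")
g=lambda c:cv2.convertScaleAbs(c,alpha=1.5,beta=20)
cv2.imwrite("pics/t1.png",g(cv2.resize(t[135:325,195:445],None,fx=3.15,fy=3.15,interpolation=cv2.INTER_CUBIC)))
cv2.imwrite("pics/s1.png",g(cv2.resize(s[200:390,140:340],None,fx=3.15,fy=3.15,interpolation=cv2.INTER_CUBIC)[:598]))
E
```

```text
(no output)
```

View pics/t1.png

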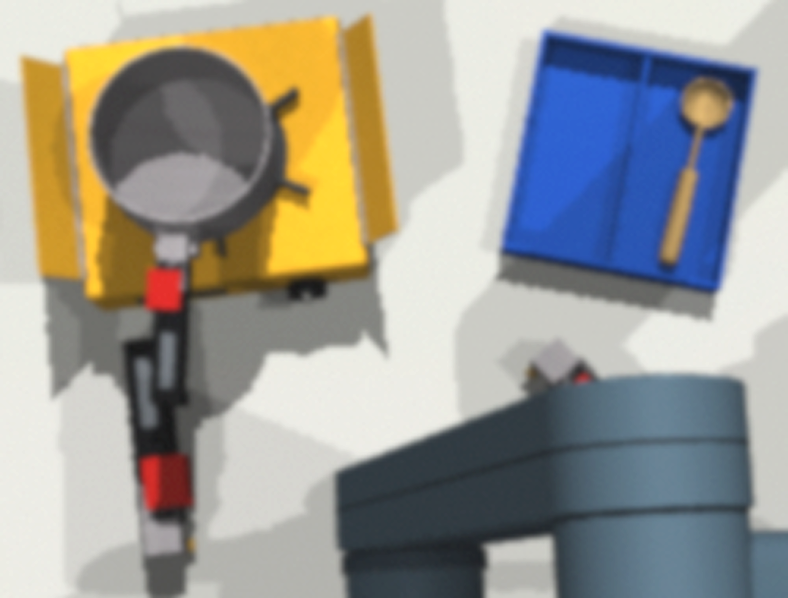

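View pics/s1.png

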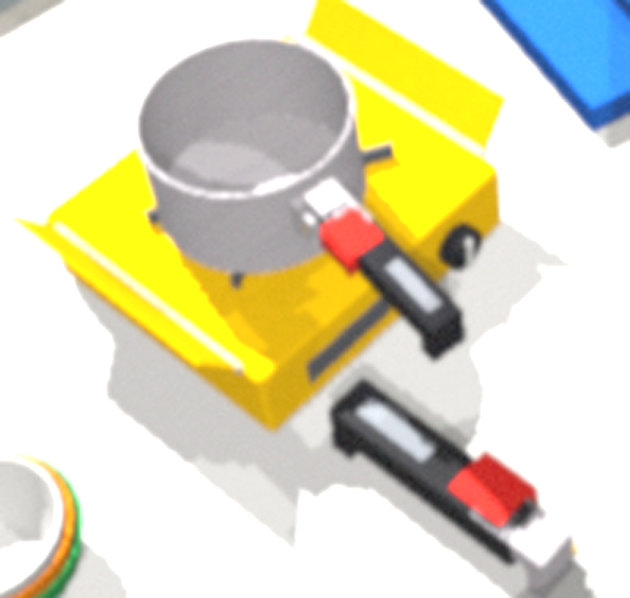

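```bash
cat >h.py <<'E'
import numpy as np
from scipy.spatial.transform import Rotation as R
from plant import arm
P={n:arm.camera_params(n) for n in("side","top")}
def ray(n,u,v):
    p=P[n];w,x,y,z=p["orientation"];k=p["mtx"]
    d=R.from_quat([x,y,z,w]).apply([(u-k[0,2])/k[0,0],-(v-k[1,2])/k[1,1],-1]);return p["position"],d
def at(n,u,v,z):
    o,d=ray(n,u,v);return o+d*(z-o[2])/d[2]
def px(n,X):
    p=P[n];w,x,y,z=p["orientation"];c=R.from_quat([x,y,z,w]).inv().apply(np.asarray(X)-p["position"])
    q=(p["mtx"]@(np.array([c[...,0],-c[...,1],-c[...,2]])));return (q[:2]/q[2]).T
t1=lambda u,v,z:at("top",(u+.5)/3.15-.5+195,(v+.5)/3.15-.5+135,z)
s1=lambda u,v,z:at("side",(u+.5)/3.15-.5+140,(v+.5)/3.15-.5+200,z)
yaw=lambda a,b:np.degrees(np.arctan2(b[1]-a[1],b[0]-a[0]))
E
python3 - <<'E'
from h import *
np.set_printoptions(precision=1,suppress=True)
a,b=t1(167,388,195),t1(169,333,195);print("T stripe",a,b,yaw(a,b))
print("T tail/ head",t1(170,402,195),t1(175,247,195))
a,b=s1(430,306,195),s1(395,263,195);print("S stripe",a,b,yaw(a,b))
print("S head",s1(327,198,195),"tail",s1(448,325,195))
print("pot T",t1(181,138,200),"S",s1(247,118,200))
T=[t1(*c,34) for c in[(545,32),(755,70),(718,290),(503,250)]]
print("tray",T,np.mean(T,0),[np.linalg.norm(T[i]-T[i-1]) for i in range(4)],yaw(T[3],T[0]),yaw(T[2],T[1]),yaw(T[1],T[0]),yaw(T[2],T[3]))
# red cap: expected
for n in("top","side"):
    im=arm.read_camera(n).astype(int);m=(im[...,0]>110)&(im[...,1]<70)&(im[...,2]<70)
    import cv2
    _,_,st,c=cv2.connectedComponentsWithStats(m.astype(np.uint8))
    for i in range(1,len(st)):
        if st[i,4]>20: print(n,st[i],c[i],at(n,*c[i],196))
E
```

```text
T stripe [321.8 224.4 195. ] [371.8 223.4 195. ] -1.143236233104554
T tail/ head [309.1 221.5 195. ] [451.2 219.2 195. ]
S stripe [324.6 234.3 195. ] [370.9 227.4 195. ] -8.422165316267385
S head [452.8 224.5 195. ] tail [303.5 235.9 195. ]
pot T [552.5 214.4 200. ] S [555.1 220.8 200. ]
tray [array([ 708. , -134.8,   34. ]), array([ 664.1, -349.4,   34. ]), array([ 434.7, -302.1,   34. ]), array([478.4, -87.1,  34. ])] [ 571.3 -218.3   34. ] [np.float64(234.5395940203859), np.float64(219.08784609517764), np.float64(234.19113854519583), np.float64(219.4098252612533)] -11.731489936126328 -11.653028404046788 78.43297096891524 78.52378181731312
top [242 220  10  13 115] [246.4 226.3] [412.6 229.3 196. ]
top [241 281   4  15  54] [242.5 287.8] [237.4 237.5 196. ]
side [604 239   9  11  39] [607.6 243.1] [-112.  -439.1  196. ]
side [569 246   8  16  22] [573.1 252.8] [ -69.8 -351.9  196. ]
side [241 267  21  20 226] [250.7 275.4] [410.3 237.  196. ]
side [282 345  28  22 338] [295.1 355. ] [186.8 302.5 196. ]
side [137 382  20  13  28] [146.8 389. ] [333.1 559.7 196. ]
```

```bash
cat >>h.py <<'E'
import cv2
def box(x,y,z,o,yw):
    c=np.array([[i,j,k] for i in x for j in y for k in z],float)
    return c@R.from_euler('z',yw,degrees=True).as_matrix().T+o
def draw(im,n,pts,x0,y0,f,col):
    q=(px(n,pts)-[x0,y0]+.5)*f-.5
    for i in range(8):
        for b in(1,2,4):
            if not i&b: cv2.line(im,tuple(np.int32(q[i]*16)),tuple(np.int32(q[i|b]*16)),col,1,cv2.LINE_AA,4)
E
python3 - <<'E'
from h import *
o=[454,222,155];yw=-2.8
ims=[]
for n,x0,y0 in(("top",205,145),("side",180,205)):
    w,h,f=(79,118,5);c=cv2.imread(f"pics/{n}0.png")[y0:y0+h,x0:x0+w]
    c=cv2.convertScaleAbs(cv2.resize(c,None,fx=f,fy=f,interpolation=cv2.INTER_CUBIC),alpha=1.5,beta=20)
    draw(c,n,box((-150,-15),(-15,15),(14,40),o,yw),x0,y0,f,(0,255,0))
    draw(c,n,box((-63,-27),(15,22.5),(18,36),o,yw),x0,y0,f,(255,255,0))
    q=[px(n,np.array(o)+[0,0,45]+R.from_euler('z',yw,degrees=True).apply([99,0,0])+85*np.array([np.cos(a),np.sin(a),0])) for a in np.linspace(0,6.28,60)]
    cv2.polylines(c,[np.int32((np.array(q)-[x0,y0]+.5)*f-.5)],True,(255,0,255),1)
    ims.append(c)
cv2.imwrite("pics/ov.png",np.hstack(ims))
E
```

```text
(no output)
```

View pics/ov.png

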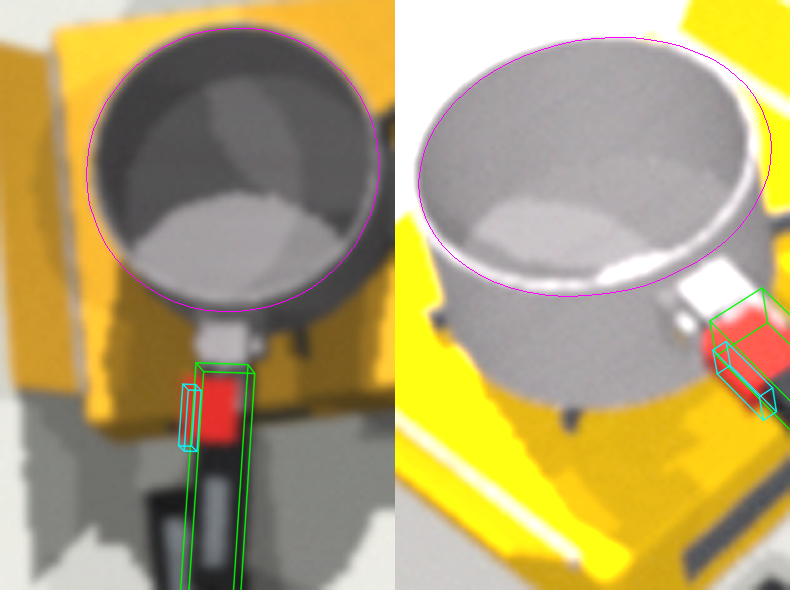

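The pot rim fits to about 3 mm in both views. The handle outline sits slightly too far left at the tail: the stripe runs (217,478) to (214,570). I'll look closer at the handle itself.

```bash
cat >ov.py <<'E'
from h import *
import sys
x,y,yw=map(float,sys.argv[1:4]);o=[x,y,155]
ims=[]
for n,x0,y0,w,h in(("top",232,203,28,64),("side",234,248,60,64)):
    f=9;c=cv2.imread(f"pics/{n}0.png")[y0:y0+h,x0:x0+w]
    c=cv2.convertScaleAbs(cv2.resize(c,None,fx=f,fy=f,interpolation=cv2.INTER_CUBIC),alpha=1.8,beta=25)
    draw(c,n,box((-150,-15),(-15,15),(14,40),o,yw),x0,y0,f,(0,255,0))
    draw(c,n,box((-63,-27),(15,22.5),(18,36),o,yw),x0,y0,f,(255,255,0))
    ims.append(c)
cv2.imwrite(sys.argv[4],np.hstack(ims))
E
python3 ov.py 454 219 -1.5 pics/ov2.png
```

```text
(no output)
```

View pics/ov2.png

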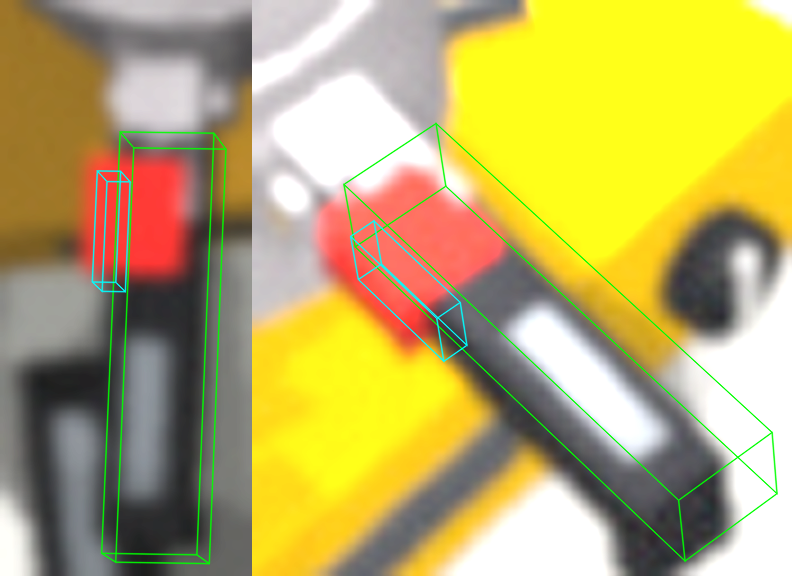

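```bash
python3 - <<'E'
from h import *
from scipy.optimize import least_squares
np.set_printoptions(precision=1,suppress=True)
T=lambda u,v:np.array([(u+.5)/9-.5+232,(v+.5)/9-.5+203])
S=lambda u,v:np.array([(u-252+.5)/9-.5+234,(v+.5)/9-.5+248])
# line obs: local (y,z), pixels on the line
L=[("top",0,40,T(150,340)),("top",0,40,T(147,495)),("top",0,40,T(155,95)),("top",15,40,T(105,420)),
("side",0,40,S(525,315)),("side",0,40,S(647,447)),("side",-15,40,S(510,245)),("side",-15,40,S(710,447)),("side",-15,40,S(600,335)),("side",0,40,S(350,110))]
# end (x) obs: local x,y,z point with row only weight
E=[("top",-150,0,40,T(147,540)),("side",-150,-15,40,S(730,467))]
def res(p,cams=("top","side")):
    o=np.array([p[0],p[1],155]);Rm=R.from_euler('z',p[2],degrees=True)
    r=[]
    for n,y,z,q in L:
        if n in cams:
            a,b=px(n,Rm.apply([[-150,y,z],[0,y,z]])+o);d=(b-a)/np.linalg.norm(b-a);r.append(d[0]*(q-a)[1]-d[1]*(q-a)[0])
    for n,x,y,z,q in E:
        if n in cams:
            a,b=px(n,Rm.apply([[x,y,z],[0,y,z]])+o);d=(b-a)/np.linalg.norm(b-a);r.append(d@(q-a))
    return np.array(r)
for c in(("top",),("side",),("top","side")):
    s=least_squares(res,[454,222,-2],args=(c,),loss='soft_l1');print(c,s.x,res(s.x,c))
E
```

```text
('top',) [458.3 223.3  -0. ] [-0.1 -0.2 -0.   0.3 -0. ]
('side',) [453.6 219.7  -6.8] [ 0.4  1.1 -1.9 -0.1 -1.   0.6  0. ]
('top', 'side') [456.1 220.7  -5.1] [ 1.6  3.1 -0.7  2.8 -0.  -0.1 -2.1 -1.3 -1.7  1.2  1.  -0.8]
```

```bash
python3 - <<'E'
from h import *
np.set_printoptions(precision=1,suppress=True)
T=lambda u,v:((u+.5)/9-.5+232,(v+.5)/9-.5+203)
S=lambda u,v:((u-252+.5)/9-.5+234,(v+.5)/9-.5+248)
def tri(a,b):
    (o,d),(p,e)=ray("top",*a),ray("side",*b)
    t=np.linalg.lstsq(np.c_[d,-e],p-o,rcond=None)[0];A,B=o+d*t[0],p+e*t[1];return (A+B)/2,np.linalg.norm(A-B)
for nm,a,b in[("stripe tail",T(147,497),S(647,447)),("stripe front",T(149,338),S(527,315)),("neck ctr",T(155,92),S(345,115)),
 ("bowl L",(155,217),(136,370))]: print(nm,*tri(a,b))
# tray corners, outer top: crop t1 vs side full pixels
c=lambda u,v:((u+.5)/3.15-.5+195,(v+.5)/3.15-.5+135)
print("tray near +y",*tri(c(503,250),(330,236)));print("tray far+y",*tri(c(545,32),(289,190)))
E
```

```text
stripe tail [325.4 227.2 184.8] 5.437291965771034
stripe front [374.4 225.6 191.7] 3.253505723167676
neck ctr [451.1 222.6 202.6] 1.4638220347011
bowl L [470.3 540.1  64. ] 0.18990095270701923
tray near +y [479.4 -87.7  26.9] 1.0264964709772624
tray far+y [ 711.7 -136.5   20.7] 2.380480675685716
```

Emit:
carry_out(series=[[1,0,0,0,0.137],[1,0,0,0,0.137],[1,31,-44,0,0],[1,31,-44,0,0],[1,31,-44,0,0],[1,31,-44,0,0],[1,31,-44,0,0],[1,31,-44,0,0],[1,31,-44,0,0],[1,31,-44,0,0],[1,31,-44,0,0],[1,-3,-52,0,0],[1,-3,-52,0,0],[1,-3,-52,0,0],[1,-3,-52,0,0],[1,-3,-52,0,0],[1,-3,-52,0,0],[1,0,0,0,0]])

```text
time: 2.45
tool_pos: [415.4, 166.2, 303.8]
orientation: [-0.0, 1.0, -0.016, -0.0]
wrist_force: [0.1, -0.3, 0.1]
opening: 1.004
gripper_force: 0.0
```

Emit:
carry_out(series=[[1,-7,-58,0,0],[1,0,0,0,0],[1,0,0,20,0],[1,0,0,20,0],[1,0,0,15,0],[1,0,0,14,0],[1,0,0,0,0],[1,0,0,0,0]])

```text
time: 3.45
tool_pos: [411.7, 221.3, 235.3]
orientation: [-0.0, 1.0, -0.019, 0.0]
wrist_force: [0.1, -0.5, 0.1]
opening: 1.003
gripper_force: 0.0
```

```bash
python3 - <<'E'
from h import *
ims=[]
for n,x0,y0,w,h,f in(("side",205,215,110,110,5),("top",215,190,50,110,5)):
    c=arm.read_camera(n)[:,:,::-1];cv2.imwrite(f"pics/{n}2.png",c)
    ims.append(cv2.convertScaleAbs(cv2.resize(c[y0:y0+h,x0:x0+w],None,fx=f,fy=f,interpolation=cv2.INTER_CUBIC),alpha=1.6,beta=25))
cv2.imwrite("pics/g2.png",np.hstack(ims))
E
```

```text
(no output)
```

View pics/g2.png

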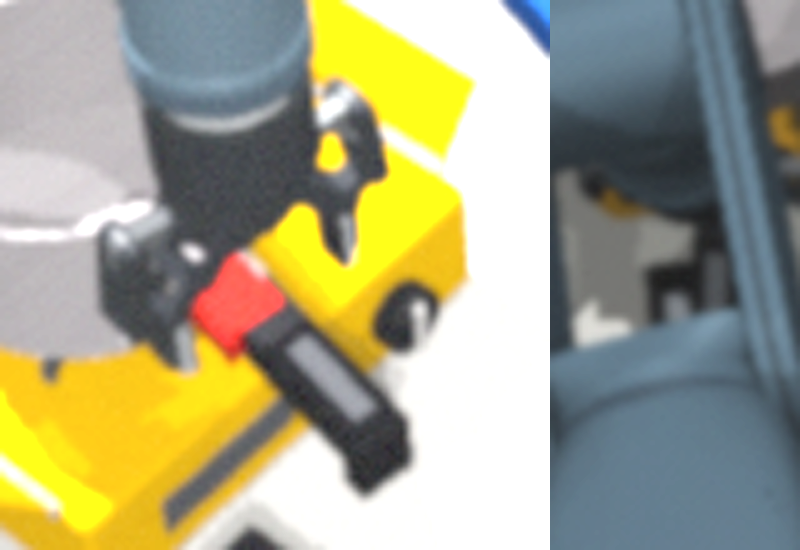

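```bash
python3 - <<'E'
from h import *
np.set_printoptions(precision=1,suppress=True)
f=lambda u,v:np.array([(u+.5)/5-.5+205,(v+.5)/5-.5+215])
L,Rr=f(188,368),f(347,258)
for z in(170,175,180):
    print(z,at("side",*L,z),at("side",*Rr,z))
# handle lines at z=195: stripe centre ends, top -y edge
for nm,q in[("stripe tail",f(350,405)),("stripe front",f(300,343)),("edge -y tail",f(408,430)),("edge -y front",f(290,300)),("cap corners +y low front/back",f(193,303))]:
    print(nm,at("side",*q,195))
E
```

```text
170 [412.7 263.8 170. ] [411.  168.5 170. ]
175 [409.3 265.7 175. ] [407.7 170.9 175. ]
180 [406.  267.6 180. ] [404.3 173.3 180. ]
stripe tail [329.5 234.6 195. ]
stripe front [371.5 228.2 195. ]
edge -y tail [301.3 225.2 195. ]
edge -y front [393.8 215.5 195. ]
cap corners +y low front/back [423.6 248.5 195. ]
```

Emit:
carry_out(series=[[1,0,-4,1,0],[1,0,0,0,0],[0.1,0,0,0,0],[0.1,0,0,0,0],[0.1,0,0,0,0],[0.1,0,0,0,0]])

```text
time: 4.3
tool_pos: [411.5, 225.3, 233.9]
orientation: [-0.0, 1.0, -0.019, -0.0]
wrist_force: [1.1, 0.0, -0.1]
opening: 0.547
gripper_force: 0.0
```

Emit:
carry_out(series=[[-0.1,0,0,0,0],[-0.1,0,0,0,0],[-0.1,0,0,0,0]])

```text
time: 4.68
tool_pos: [411.5, 225.6, 234.0]
orientation: [-0.0, 1.0, -0.019, 0.0]
wrist_force: [-0.5, 3.0, 1.6]
opening: 0.452
gripper_force: 1.3
```

Emit:
carry_out(series=[[-0.2,0,0,0,0],[-0.2,0,0,0,0],[-0.2,0,0,0,0]])

```text
time: 5.05
tool_pos: [411.5, 225.2, 234.0]
orientation: [0.0, 1.0, -0.019, -0.0]
wrist_force: [-0.8, -0.9, 2.7]
opening: 0.401
gripper_force: 5.3
```

Emit:
carry_out(series=[[-1,0,0,0,0],[-1,0,0,0,0],[-1,0,0,0,0],[-1,0,0,0,0]])

```text
time: 5.55
tool_pos: [411.4, 225.2, 234.3]
orientation: [0.0, 1.0, -0.019, 0.0]
wrist_force: [-3.4, -1.3, 5.2]
opening: 0.342
gripper_force: 60.3
```

Emit:
carry_out(series=[[-1,0,0,-2,0],[-1,0,0,-3,0],[-1,0,0,-3,0],[-1,0,0,0,0]])

```text
time: 6.05
tool_pos: [411.3, 225.4, 242.0]
orientation: [0.0, 1.0, -0.019, -0.0]
wrist_force: [-0.9, -0.3, -1.8]
opening: 0.345
gripper_force: 59.5
```

Only −1.8 N is on the wrist, about the handle's own weight, so the latch is free. I'll keep drawing it straight up.

Emit:
carry_out(series=[[-1,0,0,-5,0],[-1,0,0,-6,0],[-1,0,0,-6,0],[-1,0,0,-8,0],[-1,0,0,-15,0],[-1,0,0,-25,0],[-1,0,0,-30,0],[-1,0,0,0,0]])

```text
time: 7.05
tool_pos: [412.8, 225.7, 340.0]
orientation: [-0.001, 1.0, -0.019, 0.003]
wrist_force: [0.3, 0.7, -2.2]
opening: 0.343
gripper_force: 59.5
```

```bash
python3 - <<'E'
from h import *
c=arm.read_camera("side")[:,:,::-1];cv2.imwrite("pics/side3.png",c)
cv2.imwrite("pics/g3.png",cv2.convertScaleAbs(cv2.resize(c[120:320,140:400],None,fx=3,fy=3,interpolation=cv2.INTER_CUBIC),alpha=1.4,beta=20))
E
```

```text
(no output)
```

View pics/g3.png

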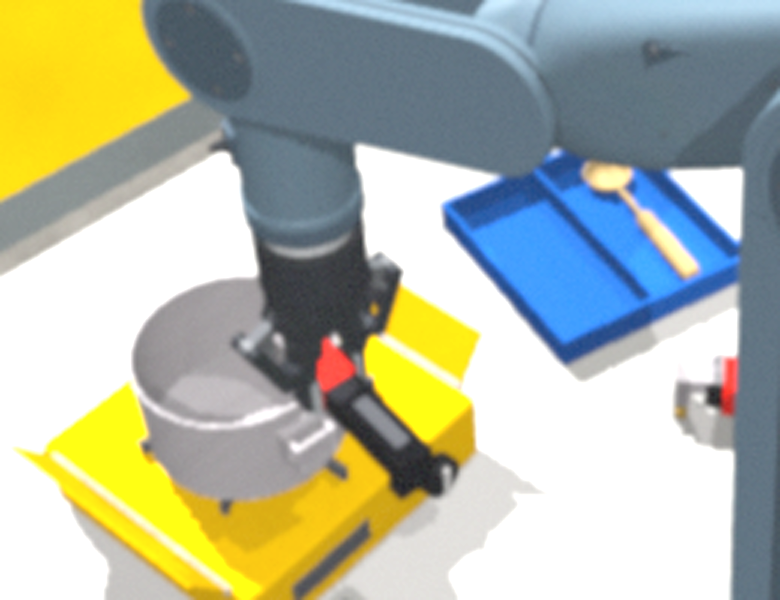

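Emit:
carry_out(series=[[-1,0,0,0,0.083],[-1,0,0,0,0.083],[-1,15,20,0,0],[-1,27,34,0,0],[-1,27,34,0,0],[-1,27,34,0,0],[-1,27,34,0,0],[-1,27,34,0,0],[-1,27,34,0,0],[-1,27,34,0,0],[-1,27,34,0,0],[-1,27,34,0,0],[-1,15,20,0,0],[-1,0,0,0,0],[-1,0,0,0,0]])

```text
time: 8.98
tool_pos: [608.5, -167.9, 335.8]
orientation: [-0.001, 0.995, -0.101, -0.001]
wrist_force: [-0.9, -0.2, -0.7]
opening: 0.339
gripper_force: 59.6
```

Emit:
carry_out(series=[[-1,2,2,20,0],[-1,0,0,40,0],[-1,0,0,45,0],[-1,0,0,45,0],[-1,0,0,30,0],[-1,0,0,16,0],[-1,0,0,0,0],[-1,0,0,0,0]])

```text
time: 9.98
tool_pos: [611.5, -171.0, 142.6]
orientation: [0.0, 0.995, -0.101, 0.001]
wrist_force: [-0.4, -0.6, -1.9]
opening: 0.338
gripper_force: 59.6
```

```bash
python3 - <<'E'
from h import *
ims=[]
for n,x0,y0,w,h,f in(("side",270,140,130,120,3.2),("top",340,130,110,120,3.2)):
    c=arm.read_camera(n)[:,:,::-1];cv2.imwrite(f"pics/{n}4.png",c)
    ims.append(cv2.convertScaleAbs(cv2.resize(c[y0:y0+h,x0:x0+w],None,fx=f,fy=f,interpolation=cv2.INTER_CUBIC),alpha=1.6,beta=25))
cv2.imwrite("pics/g4.png",np.hstack(ims))
E
```

```text
(no output)
```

View pics/g4.png

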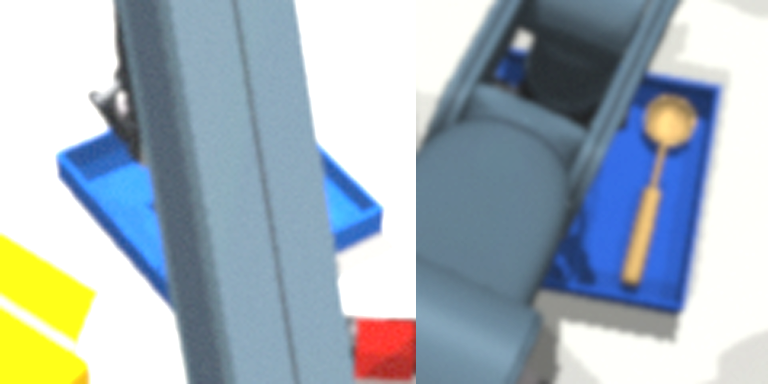

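The arm hides most of the handle, but the gripper sits over the +y compartment as computed. I'll lower towards the floor and watch the force.

Emit:
carry_out(series=[[-1,0,0,15,0],[-1,0,0,15,0],[-1,0,0,15,0],[-1,0,0,8,0],[-1,0,0,0,0],[-1,0,0,0,0]])

```text
time: 10.82
tool_pos: [611.2, -171.2, 88.0]
orientation: [0.0, 0.995, -0.101, 0.001]
wrist_force: [1.9, -0.5, 3.0]
opening: 0.344
gripper_force: 59.8
```

Emit:
carry_out(series=[[-1,0,0,1,0],[-1,0,0,0,0],[-1,0,0,0,0]])

```text
time: 11.2
tool_pos: [611.2, -171.2, 88.0]
orientation: [0.0, 0.995, -0.101, 0.001]
wrist_force: [-0.2, -0.2, 8.1]
opening: 0.341
gripper_force: 60.7
```

```bash
python3 -c "
from plant import arm
s=arm.state();print(s['tool_pos'],s['wrist_force'],s['ft_torque'])"
```

```text
[ 611.17187888 -171.24402453   88.01505262] [-0.16105344 -0.24686128  8.08384447] [ 0.1310205   0.22342118 -0.02560455]
```

Emit:
carry_out(series=[[-1,0,0,1,0],[-1,0,0,0,0],[-0.2,0,0,0,0],[-0.15,0,0,0,0],[-0.15,0,0,0,0]])

```text
time: 11.82
tool_pos: [610.8, -170.8, 86.0]
orientation: [-0.0, 0.995, -0.101, 0.0]
wrist_force: [1.6, 1.6, 3.8]
opening: 0.426
gripper_force: 2.9
```

Emit:
carry_out(series=[[0.1,0,0,0,0],[0.2,0,0,0,0],[0.2,0,0,0,0],[0.2,0,0,0,0]])

```text
time: 12.32
tool_pos: [610.4, -171.0, 85.6]
orientation: [-0.0, 0.995, -0.101, -0.0]
wrist_force: [0.1, -0.4, 0.6]
opening: 0.604
gripper_force: 0.0
```

Released, with no residual force. I'll go straight up, then back out of view for a check.

Emit:
carry_out(series=[[0.2,0,0,-10,0],[0.2,0,0,-20,0],[0.2,0,0,-40,0],[0.2,0,0,-50,0],[0.2,0,0,-50,0],[0.2,0,0,-40,0],[0.2,-30,40,0,0],[0.2,-30,45,0,0],[0.2,-30,45,0,0],[0.2,-30,45,0,0],[0.2,-30,45,0,0],[0.2,-20,45,0,0],[0.2,0,0,0,0],[0.2,0,0,0,0]])

```text
time: 14.08
tool_pos: [390.6, -396.0, 296.4]
orientation: [-0.0, 0.995, -0.102, 0.0]
wrist_force: [0.9, 0.0, -0.1]
opening: 0.6
gripper_force: 0.0
```

```bash
python3 - <<'E'
from h import *
ims=[]
for n,x0,y0,w,h,f in(("side",140,140,260,200,3),("top",190,130,260,200,3)):
    c=arm.read_camera(n)[:,:,::-1]
    ims.append(cv2.convertScaleAbs(cv2.resize(c[y0:y0+h,x0:x0+w],None,fx=f*.5 if 0 else 2,fy=2,interpolation=cv2.INTER_CUBIC)[:300],alpha=1.5,beta=25) if 0 else cv2.convertScaleAbs(cv2.resize(c[y0:y0+h,x0:x0+w],(390,300),interpolation=cv2.INTER_CUBIC),alpha=1.5,beta=25))
    x1,y1=(270,150) if n=="side" else(345,135)
    ims.append(cv2.convertScaleAbs(cv2.resize(c[y1:y1+100,x1:x1+130],(390,300),interpolation=cv2.INTER_CUBIC),alpha=1.5,beta=25))
cv2.imwrite("pics/g5.png",np.vstack([np.hstack(ims[:2]),np.hstack(ims[2:])]))
E
```

```text
(no output)
```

View pics/g5.png

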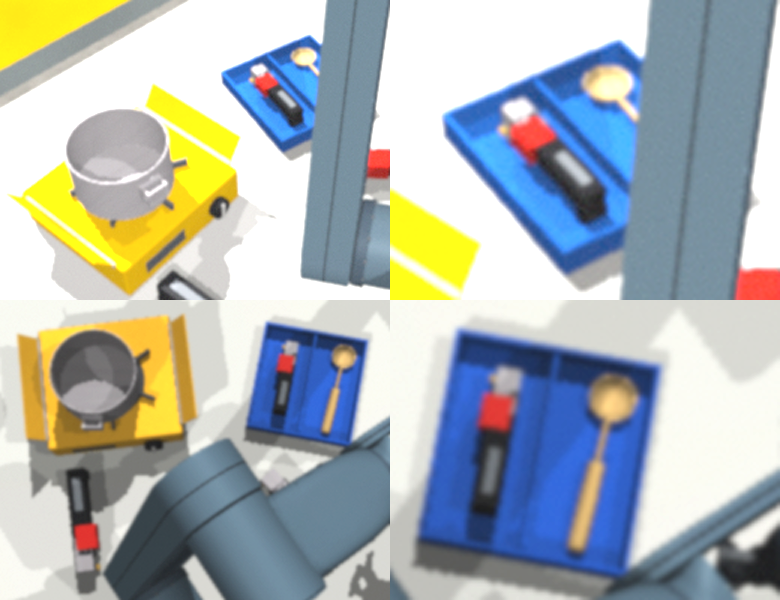

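The picture shows the handle lying flat and top up in the middle of the empty compartment (top crop, about (495,440)). The spoon is where it was, and the pot is standing on the stove.

```bash
python3 -c "
from plant import arm
print(arm.job_done())"
```

```text
the job is handed in; nothing more can be done
None
```

I drew the handle out with its button held in, lowered it flat and top up into the tray's empty compartment and let go; the pot still stands on the stove, the spoon lies in its place, nothing touched the bowls or jug as far as I can tell (not rechecked afterwards), and the job is handed in at about 14 s.

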